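# Shut the bench gas cock with the key that fits

## Robot

A 7-joint arm with a two-finger parallel gripper is mounted at the origin on the work surface. World frame = base frame: x ahead of the robot, y to its left, z up, the work surface at z = 0. Lengths are in m, angles in degrees, forces in N, time in s.
With the tool pointing down it reaches from about 0.4 to 0.85 m from the base axis. Payload 4.5 kg.
Tool frame: the origin (TCP) lies on the centre line of the jaws, within the pads' length; the fingertips stand 22 mm ahead of it and the grasp point (between the pads) lies 3 mm ahead of it; z points along the fingers, y is the line along which they close (so a half turn about z gives the same grasp; the last joint's range is limited). The gripper opens to 85 mm and grips with 20 to 120 N. Pads are 22 mm wide; open, the fingers measure 114 mm over their backs; the gripper's body (76 mm by 85 mm) begins 54 mm behind the grasp point. The pads swing forward as they close: fully open they stand 13 mm farther back than shut.
Start: joints at [-72.376, 39.483, -11.15, 89.685, 9.013, 51.709, -12.324], TCP at [0.169, 0.602, 0.253] pointing down, gripper open.
Joint ranges: [-172.22, 172.22], [-26.19, 119.32], [-84.43, 86.54], [7.71, 146.69], [-57.33, 237.33], [2.42, 119.75], [-152.13, 152.13]. Speed limits (degrees/s): [147.25, 147.25, 180, 180, 180, 180, 180].

## Interface

Orientations are given as a 3x3 rotation matrix whose columns are the frame's x, y, z axes.
In Python, from rig import sensors, vision, close_job gives the robot as it stands.
- The arm moves only by the tool jog_arm, never from a script. Its argument "steps" is a list of rows, each a list of 7 numbers: the closure, from -1 (fully open) to 1 (shut), so that 0 is half open, then the shift along the tool's x, y, z in cm, then the turn, a rotation vector about the tool's x, y, z in rad. A call has 1 to 12 rows; each row is the pose to reach, as a shift and turn from the pose commanded when the call began, along the tool's axes at that moment; what a row does not reach only later rows make up. A row lasts 1/12 s, in which the tool goes at most 41.7 mm and 7.16 degrees, less where a joint would pass 70% of its speed; a pose out of reach is approached as far as the arm can. A call with a gripper value outside its range is refused whole. The fingers move at their own pace and stop on an object; "force" is the grip in N (left out, the last holds). Time passes only in rows, so rows that repeat a pose let the fingers close. It gives the time, the measured TCP pose, the force, the opening and the grip force at its end, in the units of the state.
- sensors.get_state(): the state, without advancing time (a new reading comes with each control period).
- vision.read_camera(name): name is "scene" or "side" or "wrist"; returns a dict with "frame" (384x512x3 uint8, blue, green, red), "camera_matrix" (3x3 intrinsics, pixels), "R" (3x3) and "t" (3): a world point X has camera coordinates R X + t; the wrist camera has in their place "hand_eye" (4x4, takes a point from camera to tool coordinates, whose origin is the TCP and whose axes are the flange's). Camera axes: x right, y down, z forward; pixel columns grow to the right and rows downward; lengths in m; the calibration is good to about 2 mm. A picture is of the moment at which its call begins: read the wrist's pose just before it. There is no depth.
- close_job(): hands the job in; it is judged then, once.
Trained networks look in a picture, given as the dict that the camera call returned (one of the last four; its "shot" number tells which), for a name from the list of things; names that differ only in an ending like _2 or _b are one class to them, and where a whole thing is asked for, a point or a joint stands for the part that bears it (a point fixed in the world has none). Each returns a list of dicts, best first, with "score" (0 to 1); they miss things now and then, are a little off and sometimes report something else, mostly with a low value. They report only what shows in the picture. A call takes as long as a camera call. They do not tell look-alikes from the thing itself.
- vision.boxes_of(picture, label): "location" ([x, y, z] in m, in world coordinates, good to about 4 mm: the middle of the surface that is visible of it).
- vision.place_of(picture, label): "location" ([x, y, z] in m, in world coordinates, good to about 4 mm: a listed point, or the origin of a listed thing).
The state is a dict: "clock": time; "q": joint angles; "joint_vel": joint speeds; "joint_torque": joint torques, N m; "eef_pos": TCP position; "orientation": TCP orientation; "wrist_force": force on the tool from outside, world axes, zero at the start; "moment": the same for the moment, N m; "width": finger opening in m; "finger_force": force on a finger pad.
Only numpy, scipy, OpenCV 4.12 (cv2) and the standard library are available. Lean on these libraries where they do the work, as an engineer would, in place of code of your own. Each camera call takes 0.05 s, during which the arm holds its last target. There are 200 camera calls.

## Task

Shut the gas cock on the yellow pipe: pick from the rubber mat the one key whose jaw fits the square brass head, push it right down and fully onto the head, and turn clockwise (seen from above) until the cock is hard against its stop, with the red line square across the pipe. Then take the key off and lay it flat on the mat again; leave the other two keys, the flask and the wash bottle alone.

Things in the scene. Friction and masses are not known exactly. Their poses are not given: they have to be found in the camera images.
- valve: Gas line fixed to the bench: yellow pipe (diameter 22, its top 49 above the bench) along its own x, 200 long between two bent-down ends, brass cock body in the middle (radius 24 up to 64 high, then a neck of radius 21 up to 75 high). Origin on the bench under the middle of the cock, z up. It does not move.
- plug_seat (a point): Centre of the brass cock's turning square head, at the head's foot, 75 mm above the bench: this is the flat shoulder (radius 21) on which a key comes to rest. The head is a square of 24 x 24, 30 high above this point, its sides along the point's x and y, with a red line along x on its top. It turns about z.
- plug_head (a joint): Angle of the square head in rad: 0 = open (red line along the pipe), pi/2 = shut (red line across the pipe), growing clockwise seen from above; hard stops at 0 and pi/2. Starts between 0 and 0.35. Stiff: about 0.4 N m of friction, it stays where it is left; 1.2 N m against the stop is plenty.
- mat: Black rubber mat, 270 (x) x 400 (y) x 3 thick, fixed on the bench; origin at the centre of its underside.
- key_fit: Steel open-jaw key that fits the square head (jaw gap 26, 2 mm of play, so it turns about 0.08 rad before it bites). Lies flat on the mat, 170 long, 16 thick, mass about 0.4 kg. Origin on its underside at the middle of the straight handle; x points to the jaw. The handle is 18 wide and runs from x = -69 to x = +55; the head from +55 to +101 is 48 wide. z up; keep this face up.
- key_fit_jaw (a point): Centre of that key's jaw on the underside, 85 mm from the key's origin along its x; it lies on the axis of the square head when the key is on. Two prongs 11 wide reach 16 further along x, the jaw's bottom lies 13.5 behind this point. The jaw is open towards +x and up and down.
- key_small: Look-alike key with a jaw gap of 18, too small for the square head (its head is 40 wide); otherwise the same, same origin and axes.
- key_large: Look-alike key with a jaw gap of 34, too large, it slips round the square head (its head is 56 wide); otherwise the same, same origin and axes.
- flask: Conical glass flask, 142 high, 86 across the foot, standing; origin at the centre of its foot.
- wash_bottle: White plastic wash bottle with a red cap, 160 high, 64 across, standing; origin at the centre of its foot.
Mind the look-alikes: they are no part of the job. What is shaped like the key_fit but orange or purple is not meant.

How it is judged:
By the outcome, as a careful person would: the job done as asked, in the order asked, and still so for the second after the job is handed in, with the robot touching nothing.
It also fails if it takes over 64 s, if anything falls off the work surface, if the arm or the gripper's body presses on something with over 40 N, if the wrist force passes 120 N, or if a joint passes its speed limit or range.

## Working session

There is one attempt and no reset: what is moved stays moved. The work goes in short steps, Python scripts to look and compute and a tool call to move; the robot and the scene stay as the last step left them, time stands still between calls to the robot, and variables do not carry over. Pictures are saved under pics/ and viewed, at most 10 in all, crops included, and the job is handed in when it is done.

Besides the shell and the picture viewer there is one more tool, called as name(argument=value, ...), one argument or row to a line, values as JSON. jog_arm: Moves the arm, as the interface text tells. Its arguments: {"type":"object","properties":{"steps":{"type":"array","items":{"type":"array","items":{"type":"number"}}},"force":{"type":"number"}},"required":["steps"]}

```bash
mkdir -p pics; ls; cat > h.py <<'E'
import numpy as np, cv2
from rig import sensors, vision
def px(p,X):
    c=p["R"]@np.array(X)+p["t"]; u=p["camera_matrix"]@c; return u[:2]/u[2]
def ray(p,uv,z):
    d=p["R"].T@np.linalg.solve(p["camera_matrix"],[uv[0],uv[1],1.]); o=-p["R"].T@p["t"]
    return o+d*(z-o[2])/d[2]
def wristcam():
    s=sensors.get_state(); p=vision.read_camera("wrist"); H=np.array(p["hand_eye"])
    T=np.eye(4); T[:3,:3]=s["orientation"]; T[:3,3]=s["eef_pos"]
    M=np.linalg.inv(T@H); p["R"]=M[:3,:3]; p["t"]=M[:3,3]; return s,p
E
python3 - <<'E'
from h import *
np.set_printoptions(precision=4,suppress=True)
s=sensors.get_state(); print(s)
for n in ("scene","side"):
    p=vision.read_camera(n); cv2.imwrite(f"pics/{n}0.png",p["frame"]); print(n, -np.array(p["R"]).T@p["t"])
    for l in ("key_fit","key_fit_jaw","key_small","key_large","plug_seat","valve","mat","flask","wash_bottle"):
        for d in vision.place_of(p,l)[:4]: print(l,np.round(d["location"],3),round(d["score"],2),px(p,d["location"]).round())
E
```

```text
pics
{'clock': 0.0, 'q': array([-72.3752,  39.5345, -11.1428,  89.7468,   9.0131,  51.7093,
       -12.3242]), 'joint_vel': array([ 0.0325, -0.0553, -0.0064,  0.0143, -0.0482, -0.0919, -0.0647]), 'joint_torque': array([ -0.0001, -53.9607,  -1.2667, -15.854 ,   0.0091,   0.0093,
        -0.    ]), 'eef_pos': array([0.1689, 0.6011, 0.2525]), 'orientation': array([[-0.9628,  0.2703, -0.0004],
       [ 0.2703,  0.9628, -0.0019],
       [-0.0002, -0.0019, -1.    ]]), 'wrist_force': array([-0.8359, -0.1206, -0.3847]), 'moment': array([ 0.0276, -0.0158, -0.0453]), 'finger_force': 0.0, 'width': 0.08526269960678076}
scene [ 1.281  -0.1742  0.5863]
key_fit [0.807 0.058 0.006] 0.98 [338. 275.]
key_fit [ 0.832  0.287 -0.002] 0.93 [445. 276.]
key_fit [0.529 0.105 0.002] 0.59 [323. 198.]
key_fit [0.221 0.226 0.003] 0.55 [332. 143.]
key_fit_jaw [ 0.818 -0.026  0.001] 0.96 [300. 285.]
key_fit_jaw [0.611 0.116 0.002] 0.64 [336. 216.]
key_fit_jaw [ 0.277  0.293 -0.002] 0.58 [356. 150.]
key_fit_jaw [ 0.75   0.275 -0.004] 0.58 [420. 250.]
key_small [0.548 0.226 0.   ] 0.93 [368. 199.]
key_large [0.535 0
[... 403 characters left out ...]
0.057 0.001] 0.95 [353. 176.]
key_fit [0.529 0.105 0.002] 0.85 [260. 165.]
key_fit [0.229 0.225 0.   ] 0.84 [167. 141.]
key_fit [ 0.831  0.286 -0.002] 0.78 [348. 130.]
key_fit_jaw [ 0.817 -0.026  0.001] 0.91 [363. 196.]
key_fit_jaw [0.615 0.117 0.003] 0.83 [288. 162.]
key_fit_jaw [ 0.751  0.27  -0.004] 0.73 [325. 133.]
key_fit_jaw [0.282 0.298 0.002] 0.7 [186. 127.]
key_small [0.539 0.221 0.007] 0.67 [263. 140.]
key_large [ 0.533  0.34  -0.001] 0.87 [260. 120.]
plug_seat [ 0.548 -0.156  0.076] 0.61 [270. 214.]
valve [ 0.555 -0.154  0.006] 0.85 [272. 231.]
mat [0.539 0.226 0.002] 0.83 [262. 140.]
flask [ 0.651 -0.408 -0.001] 0.64 [321. 326.]
wash_bottle [ 0.432 -0.478  0.002] 0.84 [217. 360.]
```

```bash
python3 - <<'E'
import cv2
a=cv2.imread("pics/scene0.png")[120:320,80:500]; cv2.imwrite("pics/sc_crop.png",cv2.resize(a,(800,381)))
a=cv2.imread("pics/side0.png")[90:290,150:400]; cv2.imwrite("pics/si_crop.png",cv2.resize(a,(750,600),interpolation=cv2.INTER_CUBIC))
E
```

```text
(no output)
```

View pics/sc_crop.png

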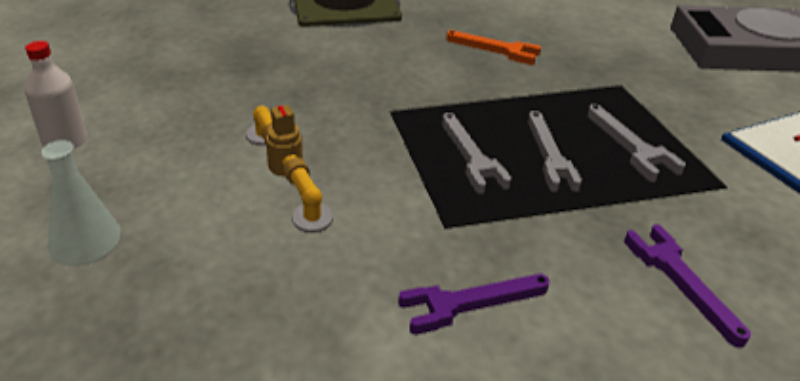

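View pics/si_crop.png

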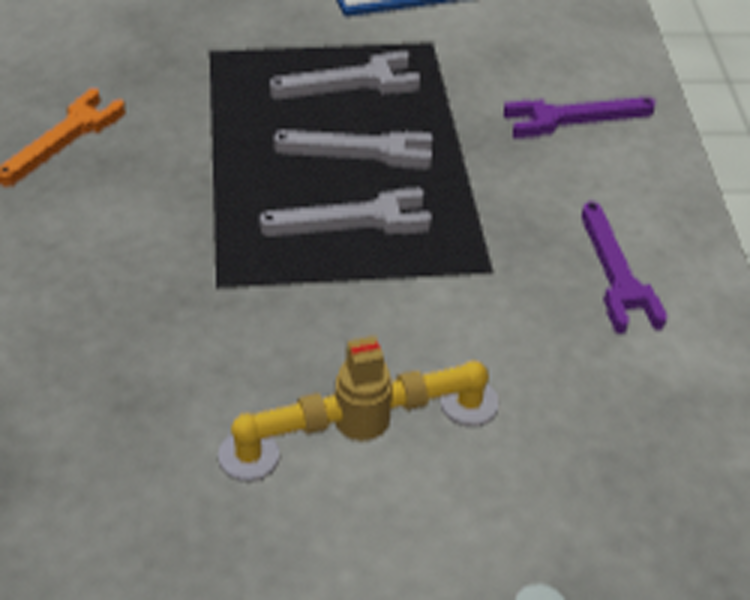

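Mat keys (side px): near (260,165), middle (263,140) and far (260,120). Look-alikes off the mat are purple at (353,176) and (348,130), and orange at (167,141). The far key has the widest jaw and the middle one the narrowest, so the near key, at about (0.53, 0.105), looks like key_fit. I'll move over it and check close up.

jog_arm(
  steps=[
    [-1,-3,-2.2,0,0,0,-0.03],
    [-1,-6,-4.4,0,0,0,-0.06],
    [-1,-9,-6.6,0,0,0,-0.09],
    [-1,-12,-8.8,0,0,0,-0.12],
    [-1,-15,-11,0,0,0,-0.15],
    [-1,-18,-13.2,0,0,0,-0.18],
    [-1,-21,-15.4,0,0,0,-0.2],
    [-1,-24,-17.6,0,0,0,-0.2],
    [-1,-27,-19.8,0,0,0,-0.2],
    [-1,-30,-22,0,0,0,-0.2],
    [-1,-33,-24.2,0,0,0,-0.2],
    [-1,-33,-24.2,0,0,0,-0.2],
  ],
)

```text
clock: 2.0
eef_pos: [0.4269, 0.271, 0.253]
orientation: [[-0.996, 0.087, 0.003], [0.087, 0.996, -0.006], [-0.003, -0.006, -1.0]]
wrist_force: [0.3, -1.2, 0.6]
width: 0.0855
finger_force: 0.0
```

jog_arm(
  steps=[
    [-1,-2.5,-2.8,0,0,0,-0.04],
    [-1,-5,-5.6,0,0,0,-0.08],
    [-1,-7.5,-8.4,0,0,0,-0.12],
    [-1,-10,-11.2,0,0,0,-0.16],
    [-1,-12.5,-14,0,0,0,-0.2],
    [-1,-12.5,-14,0,0,0,-0.2],
    [-1,-12.5,-14,0,0,0,-0.2],
    [-1,-12.5,-14,0,0,0,-0.2],
  ],
)

```text
clock: 2.67
eef_pos: [0.5352, 0.1314, 0.2532]
orientation: [[-0.992, -0.126, -0.001], [-0.126, 0.992, 0.001], [0.0, 0.001, -1.0]]
wrist_force: [-0.3, 0.3, -0.1]
width: 0.0854
finger_force: 0.0
```

```bash
python3 - <<'E'
from h import *
np.set_printoptions(precision=4,suppress=True)
s,p=wristcam(); print(s["q"],s["eef_pos"],np.array(p["hand_eye"])); cv2.imwrite("pics/w1.png",p["frame"])
np.savez("w1.npz",R=p["R"],t=p["t"],camera_matrix=p["camera_matrix"])
for l in ("key_fit","key_fit_jaw","key_small","key_large","plug_seat"):
    for d in vision.place_of(p,l)[:4]: print(l,np.round(d["location"],3),round(d["score"],2),px(p,d["location"]).round())
E
```

```text
[ -5.223   34.8621 -21.9365 102.2619  17.1295  46.1725  61.6625] [0.5352 0.1314 0.2532] [[ 0.0002 -0.9477 -0.3191  0.0827]
 [ 1.      0.      0.0006 -0.    ]
 [-0.0006 -0.3191  0.9477 -0.1199]
 [ 0.      0.      0.      1.    ]]
key_fit [0.531 0.103 0.003] 0.91 [234. 153.]
key_fit [ 0.801  0.055 -0.002] 0.84 [184. 325.]
key_fit [0.834 0.286 0.001] 0.72 [331. 358.]
key_fit_jaw [0.75  0.269 0.004] 0.77 [332. 315.]
key_fit_jaw [0.609 0.118 0.002] 0.57 [239. 213.]
key_small [ 0.54   0.223 -0.   ] 0.77 [329. 171.]
key_large [0.537 0.341 0.002] 0.88 [422. 181.]
```

View pics/w1.png

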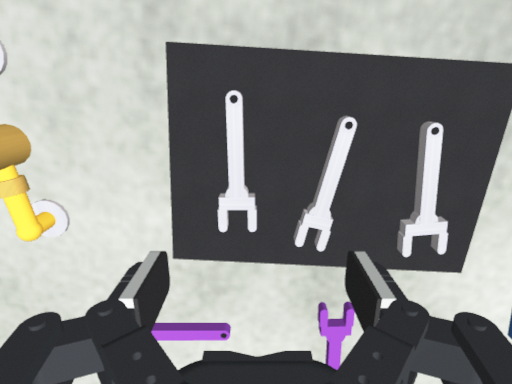

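The left key (234,153) has a medium head. The middle one (325,185) is narrow and the right one (430,190) wide. I'll fit each outline at the keys' top plane to confirm widths and get the pose.

```bash
python3 - <<'E'
from h import *
np.set_printoptions(precision=4,suppress=True)
im=cv2.imread("pics/w1.png"); p=np.load("w1.npz")
g=im.min(2); m=np.zeros_like(g); m[45:262,176:460]=(g[45:262,176:460]>165)
n,l,st,_=cv2.connectedComponentsWithStats(m)
for i in range(1,n):
    if st[i,4]<400: continue
    v,u=np.nonzero(l==i); P=np.array([ray(p,(a,b),0.019)[:2] for a,b in zip(u,v)])
    mu=P.mean(0); x=np.linalg.svd(P-mu,full_matrices=False)[2][0]; x*=np.sign(x[0])
    for k in range(3):
        y=np.array([-x[1],x[0]]); a=(P-mu)@x; h=(a>a.min()+.02)&(a<a.min()+.11)
        f=np.polyfit(a[h],((P-mu)@y)[h],1); x=x+f[0]*y; x/=np.linalg.norm(x)
    y=np.array([-x[1],x[0]]); a=(P-mu)@x; b=(P-mu)@y; c=np.median(b[h]); hd=a>a.max()-.04; hd2=hd
    print(st[i],"len",np.ptp(a),"handle w",np.percentile(b[h],99)-np.percentile(b[h],1),"head w",np.ptp(b[hd]),
      "end0 origin",mu+x*(a.min()+.069)+y*c,"end1 origin",mu+x*(a.max()-.101)+y*c,"yaw",np.degrees(np.arctan2(x[1],x[0])))
E
```

```text
[ 233   45  227   15 1751] len 0.23902169056876285 handle w 0.011648637227398631 head w 0.0019902165054805875 end0 origin [0.3981 0.2606] end1 origin [0.4048 0.1919] yaw -84.38626674770192
[ 218   91   39  141 2566] len 0.16850970076098193 handle w 0.018098983907269457 head w 0.04793550475984776 end0 origin [0.5286 0.1055] end1 origin [0.5271 0.1053] yaw 7.707588985968035
[ 295  117   62  135 2314] len 0.17016044695218088 handle w 0.018119059824132148 head w 0.040354654808883755 end0 origin [0.5398 0.2226] end1 origin [0.5399 0.2226] yaw -5.941721787538639
[ 402  123   46  134 2425] len 0.16918415909261264 handle w 0.018147535278712455 head w 0.056507364137260235 end0 origin [0.5328 0.3404] end1 origin [0.532  0.3402] yaw 12.483935872810594
```

Head widths come out at 48, 40 and 56 mm, so the left key is key_fit: origin (0.528, 0.1054), yaw 7.7°. Descending onto it.

jog_arm(
  steps=[
    [0,0.1,-1.3,2,0,0,-0.01],
    [0,0.2,-2.5,5,0,0,-0.01],
    [0,0.2,-2.5,8,0,0,-0.01],
    [0,0.2,-2.5,11,0,0,-0.01],
    [0,0.2,-2.5,14,0,0,-0.01],
    [0,0.2,-2.5,17,0,0,-0.01],
    [0,0.2,-2.5,19,0,0,-0.01],
    [0,0.2,-2.5,20.5,0,0,-0.01],
    [0,0.2,-2.5,21.5,0,0,-0.01],
    [0,0.2,-2.5,22.2,0,0,-0.01],
    [0,0.2,-2.5,22.5,0,0,-0.01],
    [0,0.2,-2.5,22.5,0,0,-0.01],
  ],
)

```text
clock: 3.97
eef_pos: [0.5368, 0.1059, 0.0283]
orientation: [[-0.991, -0.136, 0.0], [-0.136, 0.991, 0.0], [-0.0, 0.0, -1.0]]
wrist_force: [0.8, 0.7, 0.2]
width: 0.0428
finger_force: 0.0
```

jog_arm(
  steps=[
    [0.6,0,0,0,0,0,0],
    [1,0,0,0,0,0,0],
    [1,0,0,0,0,0,0],
    [1,0,0,0,0,0,0],
    [1,0,0,0,0,0,0],
    [1,0,0,0,0,0,0],
    [1,0,0,0,0,0,0],
    [1,0,0,0,0,0,0],
  ],
  force=70,
)

```text
clock: 4.63
eef_pos: [0.5374, 0.1059, 0.0295]
orientation: [[-0.991, -0.136, 0.002], [-0.136, 0.991, 0.001], [-0.002, 0.0, -1.0]]
wrist_force: [-1.0, 0.4, 6.9]
width: 0.016
finger_force: 70.0
```

jog_arm(
  steps=[
    [1,0,0,-1,0,0,0],
    [1,0,0,-4,0,0,0],
    [1,0,0,-8,0,0,0],
    [1,0,-1,-12,0,0,0],
    [1,-1,-4,-14.5,0,0,0],
    [1,-2,-7,-17,0,0,0],
    [1,-3,-10,-19,0,0,0],
    [1,-4,-13.5,-21,0,0,0],
    [1,-5,-17,-22,0,0,0],
    [1,-6,-20.5,-22,0,0,0],
    [1,-6.4,-24,-22,0,0,0],
    [1,-6.4,-26.7,-22,0,0,0],
  ],
)

```text
clock: 5.63
eef_pos: [0.6364, -0.1544, 0.2486]
orientation: [[-0.991, -0.133, 0.0], [-0.133, 0.991, -0.002], [0.0, -0.002, -1.0]]
wrist_force: [-0.4, -0.8, -4.4]
width: 0.0161
finger_force: 69.1
```

jog_arm(
  steps=[
    [1,0,0,0,0,0,0],
    [1,0,0,0,0,0,0],
    [1,0,0,0,0,0,0],
  ],
)

```text
clock: 5.88
eef_pos: [0.6356, -0.1493, 0.2482]
orientation: [[-0.991, -0.136, -0.001], [-0.136, 0.991, 0.002], [0.001, 0.002, -1.0]]
wrist_force: [-0.1, 1.3, -2.7]
width: 0.0159
finger_force: 69.2
```

```bash
python3 - <<'E'
from h import *
np.set_printoptions(precision=4,suppress=True)
s,p=wristcam(); print(s["q"],s["eef_pos"],s["width"],s["wrist_force"],s["moment"]); cv2.imwrite("pics/w2.png",p["frame"])
np.savez("w2.npz",R=p["R"],t=p["t"],camera_matrix=p["camera_matrix"],eef=s["eef_pos"],o=s["orientation"])
for l in ("key_fit","key_fit_jaw","plug_seat","valve"):
    for d in vision.place_of(p,l)[:4]: print(l,np.round(d["location"],3),round(d["score"],2),px(p,d["location"]).round())
E
```

```text
[ 21.9943  43.3829 -24.6128  84.2259  19.8866  56.8245  90.1895] [ 0.6356 -0.1493  0.2482] 0.01586020356830428 [-0.072   1.3311 -2.6814] [0.0583 0.0966 0.0352]
key_fit [ 0.629 -0.149  0.221] 0.94 [258. 239.]
key_fit [ 0.803  0.056 -0.001] 0.55 [384. 293.]
key_fit_jaw [ 0.709 -0.137  0.224] 0.9 [260. 361.]
key_fit_jaw [ 0.815 -0.031  0.001] 0.88 [322. 294.]
key_fit_jaw [ 0.63  -0.15   0.222] 0.65 [256. 242.]
plug_seat [ 0.548 -0.157  0.074] 0.74 [261.  82.]
valve [ 0.55  -0.155 -0.001] 0.94 [261.  84.]
```

View pics/w2.png

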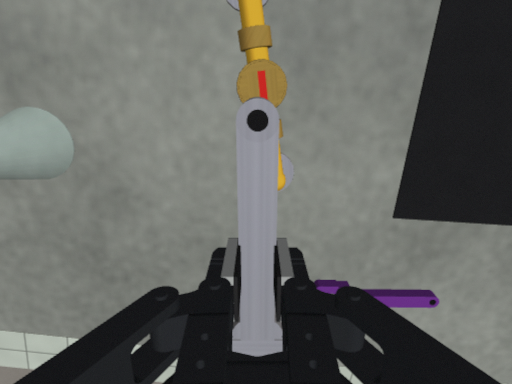

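jog_arm(
  steps=[
    [1,-1.5,0,0,0,0,0],
    [1,-3,0,0,0,0,0],
    [1,-4,0,0,0,0,0],
    [1,-4,0,0,0,0,0],
    [1,-4,0,0,0,0,0],
  ],
)

```text
clock: 6.55
eef_pos: [0.6759, -0.1438, 0.248]
orientation: [[-0.991, -0.137, -0.001], [-0.137, 0.991, 0.0], [0.001, 0.001, -1.0]]
wrist_force: [0.1, -0.7, -3.7]
width: 0.0157
finger_force: 69.2
```

```bash
cat > m.py <<'E'
from h import *
np.set_printoptions(precision=4,suppress=True)
import sys
def line(p,mask,z):
    v,u=np.nonzero(mask); P=np.array([ray(p,(a,b),z)[:2] for a,b in zip(u,v)])
    c,sz,_=cv2.minAreaRect(P.astype(np.float32)*1000); x=np.linalg.svd(P-P.mean(0),full_matrices=False)[2][0]; x*=np.sign(x[0])
    return len(P),P.mean(0),np.array(c)/1000,np.array(sz),np.degrees(np.arctan2(x[1],x[0]))
def masks(im):
    b,g,r=[im[...,i].astype(int) for i in range(3)]
    return (r>150)&(g<70)&(b<70), (r>170)&(g>110)&(b<70)
E
python3 - <<'E'
from m import *
s,p=wristcam(); cv2.imwrite("pics/w3.png",p["frame"]); print(s["eef_pos"])
for q,im in ((np.load("w2.npz"),cv2.imread("pics/w2.png")),(p,p["frame"])):
    r,y=masks(im); print("red",line(q,r,.105),np.argwhere(r).min(0),np.argwhere(r).max(0)); print("yel",line(q,y,.045),y.sum())
    R=r.copy()
# key in view: bright grey column region
o=np.array(s["orientation"]); e=np.array(s["eef_pos"])
g=p["frame"].astype(int); m=(np.ptp(g,axis=2)<25)&(g.min(2)>140); m[:100]=0;m[235:]=0;m[:,:225]=0;m[:,290:]=0
v,u=np.nonzero(m); P=np.array([ray(p,(a,b),e[2]-.0105) for a,b in zip(u,v)])
T=(P-e)@o; print("key tool-frame x max",T[:,0].max(),"y med",np.median(T[:,1]),"slope",np.polyfit(T[:,0],T[:,1],1), np.ptp(T[:,1]))
for l in ("key_fit_jaw","plug_seat","valve"):
    for d in vision.place_of(p,l)[:1]: print(l,np.round(d["location"],4))
cv2.imwrite("pics/w3c.png",cv2.resize(p["frame"][20:250,150:370],None,fx=2.6,fy=2.6,interpolation=cv2.INTER_CUBIC))
E
```

```text
[ 0.6759 -0.1438  0.248 ]
red (186, array([ 0.5505, -0.1564]), array([ 0.551 , -0.1563]), array([21.1553,  5.4123]), np.float64(15.153803164169968)) [ 71 258] [ 98 266]
yel (783, array([ 0.5232, -0.161 ]), array([ 0.5664, -0.1491]), array([184.073 ,  16.4429]), np.float64(18.39508876752426)) 783
red (238, array([ 0.5516, -0.1561]), array([ 0.5518, -0.156 ]), array([22.4673,  5.4283]), np.float64(14.111094133729418)) [ 13 258] [ 45 267]
yel (609, array([ 0.5848, -0.1419]), array([ 0.5862, -0.1434]), array([142.5824,  16.6039]), np.float64(19.04554752823188)) 609
key tool-frame x max 0.07776023564008097 y med 0.0005400889785025459 slope [ 0.0219 -0.0005] 0.022709210317776073
key_fit_jaw [ 0.8126 -0.0249  0.0036]
plug_seat [ 0.5464 -0.1561  0.0745]
valve [ 0.551  -0.1534 -0.0014]
```

View pics/w3c.png

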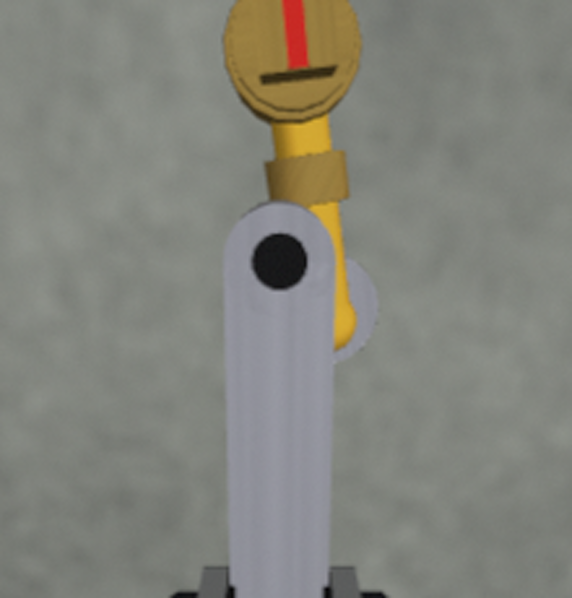

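The wrist view shows the red line at about 14° and the pipe at about 18.7°. The head centre is near (0.552, -0.1565) and the key is straight in the pads. Next: move above the head, about 2 mm behind it along the key.

jog_arm(
  steps=[
    [1,2,0,0,0,0,-0.02],
    [1,5,-0.1,0,0,0,-0.05],
    [1,8,-0.2,0,0,0,-0.08],
    [1,11,-0.3,0,0,0,-0.11],
    [1,14,-0.4,0,0,0,-0.112],
    [1,17,-0.4,0,0,0,-0.112],
    [1,19.5,-0.4,2,0,0,-0.112],
    [1,20.2,-0.4,4.5,0,0,-0.112],
    [1,20.2,-0.4,7,0,0,-0.112],
    [1,20.2,-0.4,9.5,0,0,-0.112],
    [1,20.2,-0.4,10.9,0,0,-0.112],
    [1,20.2,-0.4,10.9,0,0,-0.112],
  ],
)

```text
clock: 7.75
eef_pos: [0.4746, -0.176, 0.1373]
orientation: [[-0.969, -0.246, -0.005], [-0.246, 0.969, 0.001], [0.004, 0.002, -1.0]]
wrist_force: [-0.6, -0.2, -3.7]
width: 0.016
finger_force: 69.1
```

jog_arm(
  steps=[
    [1,0,0,0,0,0,0],
    [1,0,0,0,0,0,0],
    [1,0,0,0,0,0,0],
  ],
)

```text
clock: 8.0
eef_pos: [0.4775, -0.1764, 0.1406]
orientation: [[-0.969, -0.245, 0.003], [-0.245, 0.969, -0.001], [-0.003, -0.001, -1.0]]
wrist_force: [-0.3, -0.3, -3.9]
width: 0.0159
finger_force: 69.1
```

```bash
python3 - <<'E'
from m import *
s=sensors.get_state(); print(s["eef_pos"],s["orientation"],s["wrist_force"],s["q"])
ims=[]
for n in ("scene","side"):
    p=vision.read_camera(n); u=px(p,[.53,-.155,.1]).astype(int)
    c=p["frame"][u[1]-40:u[1]+40,u[0]-45:u[0]+45]; ims.append(cv2.resize(c,(396,352),interpolation=cv2.INTER_CUBIC))
    d=vision.place_of(p,"key_fit_jaw"); print([ (x["location"],x["score"]) for x in d[:3]])
cv2.imwrite("pics/a1.png",np.hstack(ims))
E
```

```text
[ 0.4775 -0.1764  0.1406] [[-0.9694 -0.2454  0.0028]
 [-0.2454  0.9694 -0.0006]
 [-0.0026 -0.0013 -1.    ]] [-0.2954 -0.3299 -3.8719] [ 27.4111  42.2557 -20.1161 115.1713  30.1146  27.4457  89.2521]
[([0.5503, -0.1588, 0.1146], 0.91), ([0.8124, -0.0251, 0.0022], 0.69), ([0.7484, 0.2731, -0.0018], 0.67)]
[([0.2794, 0.2957, 0.003], 0.83), ([0.8141, -0.0309, -0.0022], 0.75), ([0.7481, 0.2688, -0.0046], 0.62)]
```

View pics/a1.png

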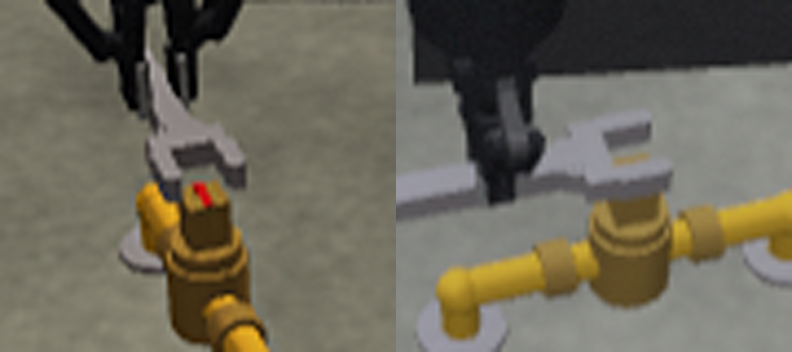

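jog_arm(
  steps=[
    [1,0.1,0.05,0,0,0,0],
    [1,0.1,0.05,0.3,0,0,0],
    [1,0.1,0.05,0.6,0,0,0],
    [1,0.1,0.05,0.9,0,0,0],
    [1,0.1,0.05,1.1,0,0,0],
    [1,0.1,0.05,1.3,0,0,0],
    [1,0.1,0.05,1.4,0,0,0],
    [1,0.1,0.05,1.4,0,0,0],
  ],
)

```text
clock: 8.87
eef_pos: [0.4753, -0.1758, 0.1249]
orientation: [[-0.969, -0.246, -0.0], [-0.246, 0.969, 0.0], [0.0, 0.0, -1.0]]
wrist_force: [0.1, -0.8, -3.8]
width: 0.016
finger_force: 69.2
```

jog_arm(
  steps=[
    [1,0,0,0.4,0,0,0],
    [1,0,0,0.8,0,0,0],
    [1,0,0,1.2,0,0,0],
    [1,0,0,1.5,0,0,0],
    [1,0,0,1.8,0,0,0],
    [1,0,0,2.0,0,0,0],
    [1,0,0,2.0,0,0,0],
    [1,0,0,2.0,0,0,0],
  ],
)

```text
clock: 9.53
eef_pos: [0.4753, -0.1759, 0.1052]
orientation: [[-0.969, -0.246, -0.0], [-0.246, 0.969, 0.0], [0.0, 0.0, -1.0]]
wrist_force: [-0.5, 0.3, -3.5]
width: 0.016
finger_force: 69.2
```

jog_arm(
  steps=[
    [1,0,0,0.2,0,0,0],
    [1,0,0,0.3,0,0,0],
    [1,0,0,0.4,0,0,0],
    [1,0,0,0.45,0,0,0],
    [1,0,0,0.45,0,0,0],
  ],
)

```text
clock: 9.95
eef_pos: [0.4753, -0.176, 0.1009]
orientation: [[-0.969, -0.246, 0.0], [-0.246, 0.969, -0.0], [-0.0, -0.0, -1.0]]
wrist_force: [-1.6, 0.3, 1.4]
width: 0.016
finger_force: 69.7
```

jog_arm(
  steps=[
    [1,-0.1,0,0,0,0,0],
    [1,-0.15,0,0,0,0,0],
    [1,-0.2,0,0,0,0,0],
    [1,-0.25,0,0,0,0,0],
    [1,-0.25,0,0,0,0,0],
    [1,-0.25,0,0,0,0,0],
  ],
)

```text
clock: 10.45
eef_pos: [0.4777, -0.1754, 0.1008]
orientation: [[-0.969, -0.245, -0.0], [-0.245, 0.969, -0.0], [0.0, -0.0, -1.0]]
wrist_force: [-1.9, -0.8, 1.9]
width: 0.0162
finger_force: 69.8
```

jog_arm(
  steps=[
    [1,-0.05,0,0,0,0,0],
    [1,-0.1,0,0,0,0,0],
    [1,-0.15,0,0,0,0,0],
    [1,-0.2,0,0,0,0,0],
    [1,-0.2,0,0,0,0,0],
  ],
)

```text
clock: 10.87
eef_pos: [0.4799, -0.1748, 0.1008]
orientation: [[-0.969, -0.246, 0.0], [-0.246, 0.969, 0.0], [-0.0, -0.0, -1.0]]
wrist_force: [-2.5, -1.6, 2.2]
width: 0.0159
finger_force: 69.8
```

jog_arm(
  steps=[
    [1,-0.05,0,0,0,0,0],
    [1,-0.1,0,0,0,0,0],
    [1,-0.15,0,0,0,0,0],
    [1,-0.15,0,0,0,0,0],
  ],
)

```text
clock: 11.2
eef_pos: [0.4802, -0.1746, 0.1007]
orientation: [[-0.969, -0.246, -0.002], [-0.246, 0.969, -0.0], [0.002, 0.0, -1.0]]
wrist_force: [-5.0, -1.7, 4.0]
width: 0.0157
finger_force: 70.1
```

Contact with the jaw bottom puts the head axis at about (0.552, -0.1563). I'll back off 1.5 mm and turn clockwise.

jog_arm(
  steps=[
    [1,0.15,0,0,0,0,0],
    [1,0.13,0.6,0,0,0,0.08],
    [1,0.05,1.2,0,0,0,0.16],
    [1,-0.07,1.79,0,0,0,0.24],
    [1,-0.23,2.37,0,0,0,0.32],
    [1,-0.45,2.94,0,0,0,0.4],
    [1,-0.7,3.49,0,0,0,0.48],
    [1,-1.0,4.01,0,0,0,0.56],
    [1,-1.17,4.26,0,0,0,0.6],
    [1,-1.17,4.26,0,0,0,0.6],
    [1,-1.17,4.26,0,0,0,0.6],
  ],
  force=90,
)

```text
clock: 12.12
eef_pos: [0.4815, -0.13, 0.1007]
orientation: [[-0.939, 0.344, -0.001], [0.344, 0.939, -0.0], [0.001, -0.0, -1.0]]
wrist_force: [-5.3, -0.8, 3.6]
width: 0.0151
finger_force: 93.0
```

```bash
cat > st.py <<'E'
from h import *
s=sensors.get_state(); o=np.array(s["orientation"]); e=np.array(s["eef_pos"]); C=np.array([.552,-.1563])
ky=np.degrees(np.arctan2(-o[1,0],-o[0,0])); r=C-e[:2]
print("e",e.round(4),"key yaw",ky.round(1),"dir to C",np.degrees(np.arctan2(r[1],r[0])).round(1),"R",np.linalg.norm(r).round(4),"F",s["wrist_force"].round(1),"F tool",(o.T@s["wrist_force"]).round(1),"M",s["moment"].round(2),"q7",s["q"].round(0))
f=s["wrist_force"]; print("torque about C from F (ccw+ on tool)", (-r[0]*f[1]+r[1]*f[0]).round(2), "tilt",o[:,2].round(3),s["clock"])
E
python3 st.py
```

```text
e [ 0.4815 -0.13    0.1007] key yaw -20.1 dir to C -20.4 R 0.0753 F [-5.3 -0.8  3.6] F tool [ 4.7 -2.6 -3.6] M [-0.24  0.77 -0.09] q7 [ 14.  45.  -8. 118.  18.  18.  62.]
torque about C from F (ccw+ on tool) 0.2 tilt [-0.001 -0.    -1.   ] 12.1167
```

jog_arm(
  steps=[
    [1,0.03,0.6,0,0,0,0.08],
    [1,-0.05,1.2,0,0,0,0.16],
    [1,-0.17,1.79,0,0,0,0.24],
    [1,-0.33,2.37,0,0,0,0.32],
    [1,-0.55,2.94,0,0,0,0.4],
    [1,-0.8,3.49,0,0,0,0.48],
    [1,-1.1,4.01,0,0,0,0.56],
    [1,-1.27,4.26,0,0,0,0.6],
    [1,-1.27,4.26,0,0,0,0.6],
    [1,-1.27,4.26,0,0,0,0.6],
  ],
)

```text
clock: 12.95
eef_pos: [0.5086, -0.0945, 0.1007]
orientation: [[-0.581, 0.814, -0.0], [0.814, 0.581, 0.0], [0.0, 0.0, -1.0]]
wrist_force: [-3.6, 0.0, 4.0]
width: 0.0153
finger_force: 93.0
```

```bash
python3 st.py
```

```text
e [ 0.5086 -0.0945  0.1007] key yaw -54.4 dir to C -54.9 R 0.0755 F [-3.6  0.   4. ] F tool [ 2.2 -2.9 -4. ] M [-0.37  0.58 -0.08] q7 [  6.  46.  -1. 115.   1.  19.  40.]
torque about C from F (ccw+ on tool) 0.22 tilt [-0.  0. -1.] 12.95
```

jog_arm(
  steps=[
    [1,-0.02,0.6,0,0,0,0.08],
    [1,-0.1,1.2,0,0,0,0.16],
    [1,-0.22,1.79,0,0,0,0.24],
    [1,-0.38,2.37,0,0,0,0.32],
    [1,-0.48,2.66,0,0,0,0.36],
    [1,-0.48,2.66,0,0,0,0.36],
    [1,-0.48,2.66,0,0,0,0.36],
  ],
)

```text
clock: 13.53
eef_pos: [0.5331, -0.083, 0.1007]
orientation: [[-0.258, 0.966, 0.0], [0.966, 0.258, 0.0], [0.0, 0.0, -1.0]]
wrist_force: [-2.6, -0.3, 2.3]
width: 0.0154
finger_force: 93.0
```

```bash
python3 st.py
```

```text
e [ 0.5331 -0.083   0.1007] key yaw -75.0 dir to C -75.5 R 0.0757 F [-2.6 -0.3  2.3] F tool [ 0.4 -2.6 -2.3] M [-0.34  0.58 -0.04] q7 [  2.  47.   4. 112.  -8.  22.  27.]
torque about C from F (ccw+ on tool) 0.2 tilt [ 0.  0. -1.] 13.5333
```

jog_arm(
  steps=[
    [1,0,0.23,0,0,0,0.03],
    [1,-0.01,0.45,0,0,0,0.06],
    [1,-0.01,0.45,0,0,0,0.06],
    [1,-0.01,0.45,0,0,0,0.06],
  ],
)

```text
clock: 13.87
eef_pos: [0.5375, -0.082, 0.1007]
orientation: [[-0.198, 0.98, 0.0], [0.98, 0.198, 0.0], [0.0, 0.0, -1.0]]
wrist_force: [-3.3, 0.6, 3.2]
width: 0.0153
finger_force: 92.9
```

```bash
python3 st.py
```

```text
e [ 0.5375 -0.082   0.1007] key yaw -78.6 dir to C -79.0 R 0.0757 F [-3.3  0.6  3.2] F tool [ 1.2 -3.1 -3.2] M [-0.39  0.76 -0.03] q7 [  1.  47.   5. 111. -10.  22.  25.]
torque about C from F (ccw+ on tool) 0.23 tilt [ 0.  0. -1.] 13.8667
```

jog_arm(
  steps=[
    [1,0,0.23,0,0,0,0.03],
    [1,-0.01,0.45,0,0,0,0.06],
    [1,-0.01,0.45,0,0,0,0.06],
    [1,-0.01,0.45,0,0,0,0.06],
  ],
)

```text
clock: 14.2
eef_pos: [0.5415, -0.0812, 0.1007]
orientation: [[-0.138, 0.99, -0.001], [0.99, 0.138, -0.0], [0.0, -0.001, -1.0]]
wrist_force: [-4.7, 0.1, 3.3]
width: 0.015
finger_force: 93.0
```

```bash
python3 st.py; python3 - <<'E'
from m import *
p=vision.read_camera("side"); u=px(p,[.55,-.13,.1]).astype(int)
a=p["frame"][u[1]-45:u[1]+45,u[0]-50:u[0]+50]
p=vision.read_camera("scene"); u=px(p,[.55,-.13,.1]).astype(int)
b=p["frame"][u[1]-45:u[1]+45,u[0]-50:u[0]+50]
cv2.imwrite("pics/b1.png",cv2.resize(np.hstack([b,a]),(800,360),interpolation=cv2.INTER_CUBIC))
E
```

```text
e [ 0.5415 -0.0812  0.1007] key yaw -82.1 dir to C -82.1 R 0.0758 F [-4.7  0.1  3.3] F tool [ 0.8 -4.7 -3.3] M [-0.48  0.99  0.31] q7 [  0.  47.   6. 110. -11.  23.  22.]
torque about C from F (ccw+ on tool) 0.35 tilt [-0.001 -0.    -1.   ] 14.2
```

View pics/b1.png

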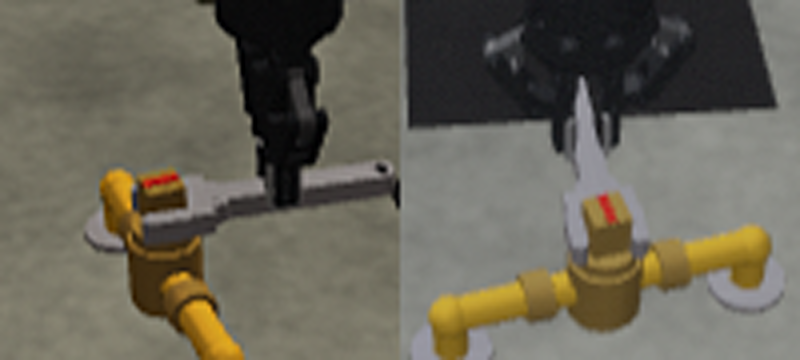

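jog_arm(
  steps=[
    [1,0,0.15,0,0,0,0.02],
    [1,0,0.3,0,0,0,0.04],
    [1,0,0.3,0,0,0,0.04],
    [1,0,0.3,0,0,0,0.04],
  ],
)

```text
clock: 14.63
eef_pos: [0.5436, -0.0807, 0.1006]
orientation: [[-0.1, 0.995, -0.003], [0.995, 0.1, 0.0], [0.0, -0.003, -1.0]]
wrist_force: [-6.7, 0.5, 3.9]
width: 0.0152
finger_force: 93.4
```

```bash
python3 st.py
```

```text
e [ 0.5436 -0.0807  0.1006] key yaw -84.2 dir to C -83.7 R 0.076 F [-6.7  0.5  3.9] F tool [ 1.2 -6.6 -3.9] M [-0.52  1.39  0.75] q7 [ -0.  48.   6. 110. -12.  23.  21.]
torque about C from F (ccw+ on tool) 0.5 tilt [-0.003  0.    -1.   ] 14.6333
```

jog_arm(
  steps=[
    [1,0,0.15,0,0,0,0],
    [1,0,0.3,0,0,0,0],
    [1,0,0.4,0,0,0,0],
    [1,0,0.4,0,0,0,0],
    [1,0,0.4,0,0,0,0],
  ],
)

```text
clock: 15.05
eef_pos: [0.5441, -0.0807, 0.1003]
orientation: [[-0.099, 0.995, -0.01], [0.995, 0.099, 0.0], [0.001, -0.01, -1.0]]
wrist_force: [-11.7, -0.5, 8.3]
width: 0.015
finger_force: 93.8
```

```bash
python3 st.py; python3 - <<'E'
from m import *
for n in("scene","side"):
    p=vision.read_camera(n); r,y=masks(p["frame"]); u=px(p,[.552,-.156,.105]); m=np.zeros_like(r); a,b=int(u[1]),int(u[0]); m[a-15:a+15,b-15:b+15]=1
    b_,g,rr=[p["frame"][...,i].astype(int) for i in range(3)]; r=(rr>120)&(g<90)&(b_<90)&(rr>2*g)
    print(n,line(p,r&m,.105))
E
```

```text
e [ 0.5441 -0.0807  0.1003] key yaw -84.3 dir to C -84.1 R 0.0761 F [-11.7  -0.5   8.3] F tool [  0.6 -11.8  -8.2] M [-0.67  2.53  0.64] q7 [ -0.  48.   7. 109. -12.  24.  21.]
torque about C from F (ccw+ on tool) 0.89 tilt [-0.01  0.   -1.  ] 15.05
scene (17, array([ 0.5514, -0.1557]), array([ 0.5512, -0.1557]), array([ 7.7911, 21.1069]), np.float64(-73.09815941210442))
side (15, array([ 0.55  , -0.1553]), array([ 0.5501, -0.1556]), array([ 4.557 , 19.6543]), np.float64(-75.35011508996033))
```

The cock is against its stop: 4 mm commanded gave 0.5 mm of travel at about 1.2 N m. Next: relieve the key inside its play and check the forces.

jog_arm(
  steps=[
    [1,0,-0.2,0,0,0,0],
    [1,0,-0.4,0,0,0,0],
    [1,0,-0.65,0,0,0,-0.03],
    [1,-0.01,-0.85,0,0,0,-0.06],
    [1,-0.01,-0.85,0,0,0,-0.06],
    [1,-0.01,-0.85,0,0,0,-0.06],
  ],
)

```text
clock: 15.65
eef_pos: [0.5405, -0.0811, 0.1008]
orientation: [[-0.158, 0.987, 0.0], [0.987, 0.158, 0.001], [0.001, 0.0, -1.0]]
wrist_force: [-3.5, 1.3, 2.3]
width: 0.0152
finger_force: 92.9
```

```bash
python3 st.py
```

```text
e [ 0.5405 -0.0811  0.1008] key yaw -80.9 dir to C -81.3 R 0.076 F [-3.5  1.3  2.3] F tool [ 1.8 -3.3 -2.3] M [-0.15  0.9  -0.  ] q7 [  0.  47.   6. 111. -11.  23.  23.]
torque about C from F (ccw+ on tool) 0.25 tilt [ 0.     0.001 -1.   ] 15.65
```

jog_arm(
  steps=[
    [1,0,-0.15,0,0,0,-0.02],
    [1,0,-0.3,0,0,0,-0.04],
    [1,0,-0.3,0,0,0,-0.04],
    [1,0,-0.3,0,0,0,-0.04],
  ],
)

```text
clock: 15.98
eef_pos: [0.5378, -0.0815, 0.1008]
orientation: [[-0.198, 0.98, 0.001], [0.98, 0.198, 0.001], [0.0, 0.001, -1.0]]
wrist_force: [-2.5, 2.6, 2.7]
width: 0.015
finger_force: 92.9
```

```bash
python3 st.py
```

```text
e [ 0.5378 -0.0815  0.1008] key yaw -78.6 dir to C -79.3 R 0.0761 F [-2.5  2.6  2.7] F tool [ 3.1 -1.9 -2.7] M [ 0.17  0.61 -0.13] q7 [  1.  47.   5. 111. -10.  22.  25.]
torque about C from F (ccw+ on tool) 0.15 tilt [ 0.001  0.001 -1.   ] 15.9833
```

jog_arm(
  steps=[
    [1,0.08,0,-0.1,0,0,0],
    [1,0.08,0,-0.3,0,0,0],
    [1,0.08,0,-0.5,0,0,0],
    [1,0.08,0,-0.5,0,0,0],
  ],
)

```text
clock: 16.32
eef_pos: [0.5376, -0.0813, 0.1058]
orientation: [[-0.198, 0.98, 0.0], [0.98, 0.198, -0.0], [-0.0, 0.0, -1.0]]
wrist_force: [-0.8, -0.6, -3.5]
width: 0.0152
finger_force: 92.1
```

```bash
python3 st.py
```

```text
e [ 0.5376 -0.0813  0.1058] key yaw -78.6 dir to C -79.1 R 0.0764 F [-0.8 -0.6 -3.5] F tool [-0.5 -0.9  3.5] M [ 0.    0.3  -0.11] q7 [  1.  47.   5. 111. -10.  23.  25.]
torque about C from F (ccw+ on tool) 0.07 tilt [ 0. -0. -1.] 16.3167
```

jog_arm(
  steps=[
    [1,0,0,-0.5,0,0,0],
    [1,0,0,-1.2,0,0,0],
    [1,0,0,-2,0,0,0],
    [1,0,0,-3,0,0,0],
    [1,0,0,-5,0,0,0],
    [1,0,0,-8,0,0,0],
    [1,0,0,-10,0,0,0],
    [1,0,0,-10,0,0,0],
  ],
)

```text
clock: 16.98
eef_pos: [0.5405, -0.0817, 0.2108]
orientation: [[-0.198, 0.98, 0.01], [0.98, 0.198, -0.001], [-0.003, 0.01, -1.0]]
wrist_force: [1.2, -0.6, -2.2]
width: 0.0149
finger_force: 92.2
```

```bash
python3 st.py; python3 - <<'E'
from m import *
for n in("scene","side"):
    p=vision.read_camera(n); u=px(p,[.552,-.156,.105]); m=np.zeros(p["frame"].shape[:2],bool); a,b=int(u[1]),int(u[0]); m[a-15:a+15,b-15:b+15]=1
    b_,g,rr=[p["frame"][...,i].astype(int) for i in range(3)]; r=(rr>120)&(g<90)&(b_<90)&(rr>2*g)
    print(n,line(p,r&m,.105))
    _,y=masks(p["frame"]); c=px(p,[.552,-.156,.04]).astype(int); k=np.zeros_like(y); k[c[1]-45:c[1]+45,c[0]-50:c[0]+50]=1
    print("pipe",line(p,y&k,.04))
E
```

```text
e [ 0.5405 -0.0817  0.2108] key yaw -78.6 dir to C -81.2 R 0.0755 F [ 1.2 -0.6 -2.2] F tool [-0.9  1.   2.3] M [ 0.03 -0.04  0.03] q7 [ -1.  37.   8. 107.  -8.  36.  23.]
torque about C from F (ccw+ on tool) -0.08 tilt [ 0.01  -0.001 -1.   ] 16.9833
scene (17, array([ 0.5514, -0.1557]), array([ 0.5512, -0.1557]), array([ 7.7911, 21.1069]), np.float64(-73.09815941210442))
pipe (149, array([ 0.5705, -0.1469]), array([ 0.5452, -0.1537]), array([221.595 ,  15.8573]), np.float64(16.492653256335878))
side (16, array([ 0.5502, -0.156 ]), array([ 0.5502, -0.1559]), array([ 4.557 , 20.4221]), np.float64(-74.6653308569067))
pipe (195, array([ 0.5433, -0.1525]), array([ 0.5486, -0.1504]), array([218.717 ,  15.1777]), np.float64(16.316879194763022))
```

Red line at about -74° and pipe at 16.4°, so it is square across. Carrying the key back to its place on the mat.

jog_arm(
  steps=[
    [1,1.8,0.3,0,0,0,-0.11],
    [1,3.6,0.6,0,0,0,-0.22],
    [1,5.4,0.9,0,0,0,-0.33],
    [1,7.2,1.3,0,0,0,-0.44],
    [1,9,1.6,0,0,0,-0.55],
    [1,10.8,2,0,0,0,-0.66],
    [1,12.6,2.3,0,0,0,-0.77],
    [1,14.4,2.6,0,0,0,-0.88],
    [1,16.2,3,0,0,0,-0.99],
    [1,17.5,3.2,0,0,0,-1.1],
    [1,18.4,3.4,0,0,0,-1.21],
    [1,18.4,3.4,0,0,0,-1.3],
  ],
)

```text
clock: 18.08
eef_pos: [0.5331, 0.1092, 0.2046]
orientation: [[-0.998, 0.062, -0.002], [0.062, 0.998, 0.002], [0.002, 0.002, -1.0]]
wrist_force: [0.4, 0.6, -2.8]
width: 0.0152
finger_force: 92.1
```

jog_arm(
  steps=[
    [1,0,0,1,0,0,-0.1],
    [1,0,0,3,0,0,-0.2],
    [1,0,0,5,0,0,-0.2],
    [1,0,0,7,0,0,-0.2],
    [1,0,0,7,0,0,-0.2],
    [1,0,0,7,0,0,-0.2],
  ],
)

```text
clock: 18.58
eef_pos: [0.5328, 0.1056, 0.1343]
orientation: [[-0.992, -0.128, -0.004], [-0.128, 0.992, -0.001], [0.004, -0.001, -1.0]]
wrist_force: [0.2, 0.1, -3.3]
width: 0.0151
finger_force: 92.0
```

```bash
python3 st.py
```

```text
e [0.5328 0.1056 0.1343] key yaw 7.4 dir to C -85.8 R 0.2626 F [ 0.2  0.1 -3.3] F tool [-0.2  0.   3.3] M [-0.01  0.02 -0.01] q7 [ -9.  44. -12. 109.  18.  29.  64.]
torque about C from F (ccw+ on tool) -0.05 tilt [-0.004 -0.001 -1.   ] 18.5833
```

jog_arm(
  steps=[
    [1,0,0,2,0,0,0],
    [1,0,0,4.5,0,0,0],
    [1,0,0,7,0,0,0],
    [1,0,0,8.5,0,0,0],
    [1,0,0,9.3,0,0,0],
    [1,0,0,9.8,0,0,0],
    [1,0,0,10.1,0,0,0],
    [1,0,0,10.2,0,0,0],
    [1,0,0,10.2,0,0,0],
    [1,0,0,10.2,0,0,0],
  ],
)

```text
clock: 19.42
eef_pos: [0.5349, 0.1061, 0.0346]
orientation: [[-0.992, -0.128, 0.002], [-0.128, 0.992, 0.001], [-0.002, 0.0, -1.0]]
wrist_force: [0.4, 1.0, -3.4]
width: 0.0152
finger_force: 92.0
```

jog_arm(
  steps=[
    [1,0,0,0.2,0,0,0],
    [1,0,0,0.4,0,0,0],
    [1,0,0,0.5,0,0,0],
    [1,0,0,0.55,0,0,0],
    [1,0,0,0.55,0,0,0],
    [1,0,0,0.55,0,0,0],
  ],
)

```text
clock: 19.92
eef_pos: [0.5345, 0.1061, 0.0295]
orientation: [[-0.992, -0.128, 0.001], [-0.128, 0.992, 0.0], [-0.001, -0.0, -1.0]]
wrist_force: [-2.3, -0.4, 9.0]
width: 0.0153
finger_force: 93.8
```

Touching down at 12 N. Releasing and retreating.

jog_arm(
  steps=[
    [0.5,0,0,0,0,0,0],
    [0,0,0,0,0,0,0],
    [0,0,0,0,0,0,0],
    [0,0,0,0,0,0,0],
    [0,0,0,0,0,0,0],
    [0,0,0,-0.5,0,0,0],
    [0,0,0,-2,0,0,0],
    [0,0,0,-5,0,0,0],
    [0,0,0,-9,0,0,0],
    [0,0,0,-13,0,0,0],
    [0,0,0,-17,0,0,0],
    [0,0,0,-20,0,0,0],
  ],
  force=30,
)

```text
clock: 20.92
eef_pos: [0.5347, 0.1062, 0.2319]
orientation: [[-0.992, -0.128, 0.003], [-0.128, 0.992, 0.001], [-0.003, 0.001, -1.0]]
wrist_force: [1.1, 1.0, -0.2]
width: 0.0427
finger_force: 0.0
```

jog_arm(
  steps=[
    [0,0,0,0,0,0,0],
    [0,0,0,0,0,0,0],
    [0,0,0,0,0,0,0],
  ],
)

```text
clock: 21.17
eef_pos: [0.5336, 0.1056, 0.228]
orientation: [[-0.992, -0.128, -0.001], [-0.128, 0.992, -0.001], [0.001, -0.0, -1.0]]
wrist_force: [-0.9, -0.2, 0.5]
width: 0.0428
finger_force: 0.0
```

```bash
python3 - <<'E'
from m import *
s,p=wristcam(); print(s["eef_pos"],s["width"],s["wrist_force"]); q=vision.read_camera("side"); 
cv2.imwrite("pics/f.png",np.hstack([cv2.resize(p["frame"],(400,300)),cv2.resize(q["frame"][90:270,150:390],(400,300),interpolation=cv2.INTER_CUBIC)]))
E
```

```text
[0.5336 0.1056 0.228 ] 0.042845049511620076 [-0.8513 -0.2361  0.4936]
```

View pics/f.png

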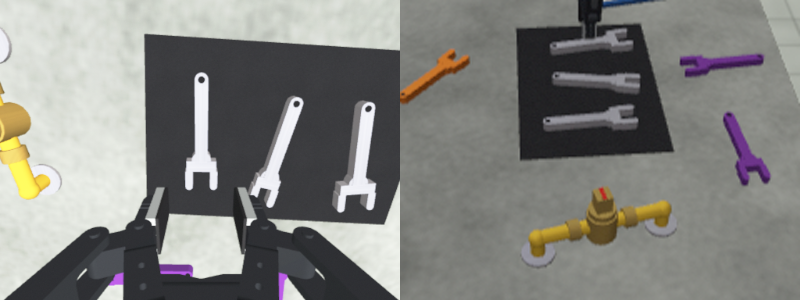

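The key lies flat on the mat at (201,130) left, the other keys haven't moved, and the red line runs across the pipe at (602,196). Handing in.

```bash
python3 -c "
from rig import close_job; print(close_job())"
```

```text
the job is handed in; nothing more can be done
None
```

The gas cock is shut hard against its stop with the red line square across the pipe, key_fit is back flat on the mat, the other keys, flask and wash bottle were not touched, and the job was handed in at about 21 s.

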